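# Rock the heavy red tub to pour the chilling balls

### The arm

A 7-joint arm with a two-finger parallel gripper is mounted at the origin on the work surface. World frame = base frame: x ahead of the robot, y to its left, z up, the work surface at z = 0. Lengths are in m, angles in rad, forces in N, time in s.
With the tool pointing down it reaches from about 0.4 to 0.85 m from the base axis. Payload 10.4 kg.
Tool frame: the origin (TCP) lies between the finger pads; the fingertips stand 19 mm ahead of it and the grasp point (between the pads) is the TCP; x points along the fingers, y is the direction in which the jaws open and shut, and the axes are right-handed (so a half turn about x gives the same grasp; the last joint's range is limited). The gripper opens to 87 mm and grips with 3 to 60 N. Pads are 19 mm wide; open, the fingers measure 117 mm over their backs; the gripper's body (75 mm by 190 mm) begins 51 mm behind the grasp point.
Start: joints at [1.273, 0.332, -0.065, 1.46, 0.022, 1.35, -0.088], TCP at [0.17, -0.602, 0.242] pointing down, gripper open.
Joint ranges: [-2.6, 2.6], [-0.5, 2.12], [-1.47, 1.34], [0.16, 2.42], [-1.27, 4.41], [0.06, 2.06], [-2.6, 2.6]. Speed limits (rad/s): [2.22, 2.22, 2.79, 2.79, 3.14, 3.14, 3.14].

### API

Orientations are given as a unit quaternion [x, y, z, w].
In Python, from bench import r gives the robot as it stands.
- The arm moves only by the tool drive_tool, never from a script. Its argument "motion" is a list of rows, each a list of 4 numbers: the shift along the tool's x, y, z in cm, then the turn about the tool's x in units of 5 degrees (1.0 is 5 degrees). In form: [[tx, ty, tz, twist], ...]. A call has 1 to 20 rows; each row is the pose to reach, as a shift and turn from the pose commanded when the call began, along the tool's axes at that moment; what a row does not reach only later rows make up. A row lasts 1/12 s, in which the tool goes at most 41.7 mm and 7.16 degrees, less where a joint would pass 70% of its speed; a pose out of reach is approached as far as the arm can. A call with a gripper value outside its range is refused whole. "grip" is the closure in counts, from 0 (fully open) to 255 (shut), set as the call begins (left out, the last holds). The fingers move at their own pace and stop on an object; "force" is the grip in N (left out, the last holds). Time passes only in rows, so rows that repeat a pose let the fingers close. It gives the time, the measured TCP pose, the force and the opening at its end, in the units of the state.
- r.read_state(): the state, without advancing time (a new reading comes with each control period).
- r.camera(name): name is "scene" or "top" or "wrist"; returns the picture (384x512x3 uint8, red, green, blue); there is no depth.
- r.calibration(name): a dict with "fx", "fy", "cx", "cy" (pixels), "xyz" and "orientation" of the camera in the world. Camera axes: x right, y up, looking along -z (the intrinsics and any distortion apply to the point x, -y, -z); pixel columns grow to the right and rows downward; lengths in m; the calibration is good to about 2 mm. A picture is of the moment at which its call begins: read the wrist's pose just before it. calibration takes no time and is no camera call; for the wrist camera it gives the pose at the moment of the call.
- r.close_job(): hands the job in, once; it reports no verdict.
The state is a dict: "time": time; "joint_positions": joint angles; "joint_vel": joint speeds; "joint_torque": joint torques, N m; "ee_pos": TCP position; "eef_rot": TCP orientation; "ft_force": force on the tool from outside, world axes, zero at the start; "torque": the same for the moment, N m; "width": finger opening in m.
Only numpy, scipy, OpenCV 4.12 (cv2) and the standard library are available. Lean on these libraries where they do the work, as an engineer would, in place of code of your own. Each camera call takes 0.05 s, during which the arm holds its last target.

### The job

At the coffee bar, pour both steel chilling balls out of the red tub into the black tray in front of it. The tub is too heavy to lift: take it by the bar handle at its back, rock it forward on its front base edge until the balls roll out, then rock it back so that it stands flat on the wooden stand where it was, and let go.

Things in the scene. Friction and masses are not known exactly. Their poses are not given: they have to be found in the camera images.
- tub: Red steel tub, 1.8 kg, open top, on a wooden stand 70 mm high. Origin: middle of its front base edge, which it rocks on. x: level, to the pouring side, away from the robot; z up. mm: foot x -100..0, y +-55, z 0..20; 5 mm walls up to z 115, back wall at x -100. Handle: bar along y, 12 thick, y +-47, centre x -130, z 140, free all round; it can turn between fingers. The like white tub beside it is not wanted.
- ball_a: Steel ball, 34 mm in diameter, 90 g, on the tub's floor. Origin: its centre; axes mean nothing. The tub's front wall slopes out 35 degrees to a lip at tub x 67, z 115 mm, so balls roll out once it leans over 57 degrees; 66 is plenty, beyond 73 the lip dips into the tray. From about 62 degrees it may no longer fall back by itself: keep hold of it.
- ball_b: A second ball like ball_a, also in the red tub.
- tray: Black open tray, 220 x 220 mm, 40 mm high, walls and floor 5 mm thick, 1 kg, on the work surface against the stand, in front of the red tub, already placed to catch the balls. Origin: centre of its underside; z up; x points away from the tub. The tub's base edge stands 5 to 13 mm behind the stand's front edge.
Mind the look-alikes: they are no part of the job. What is meant by the tub is not blue or purple, and is the larger of those in its own colour.

How it is judged:
On the way, in this order (a step that is already met when the one before it is completed fails the run):
1. the tub leans forward 35 degrees or more on its front base edge (angle between tub's own z axis and vertical above 0.61 rad and height (world z) of tub below 0.09 m), for 0.05 s.
2. both balls lie in the tray (x of ball_a in the frame of tray between -0.11 and 0.11 m and y of ball_a in the frame of tray between -0.11 and 0.11 m and z of ball_a in the frame of tray between 0 and 0.035 m and x of ball_b in the frame of tray between -0.11 and 0.11 m and y of ball_b in the frame of tray between -0.11 and 0.11 m and z of ball_b in the frame of tray between 0 and 0.035 m), for 0.2 s.
At the end, for the whole second after the job is handed in: Both balls lie on the tray's floor inside its walls; the red tub stands flat on the stand (within 5 degrees of upright), at rest, its front base edge within 30 mm of where it was, and is let go (all of step 2 and angle between tub's own z axis and vertical below 0.09 rad and distance of tub from where it was at the start of the episode below 0.03 m and linear speed of tub below 0.02 m/s); the robot touches nothing.
It fails at once if the tub is lifted: its front base edge more than 20 mm above the stand (height (world z) of tub above 0.09 m).
It fails at once if the tub is pushed off the stand (height (world z) of tub below 0.05 m).
It also fails if it takes over 45 s, if anything falls off the work surface, if the arm or the gripper's body presses on something with over 40 N, if the wrist force passes 120 N, or if a joint passes its speed limit or range.

## Working session

There is one attempt and no reset: what is moved stays moved. The work goes in short steps, Python scripts to look and compute and a tool call to move; the robot and the scene stay as the last step left them, time stands still between calls to the robot, and variables do not carry over. Pictures are saved under pics/ and viewed, and the job is handed in when it is done.

Besides the shell and the picture viewer there is one more tool, called after "Call:" by a JSON object that holds its "name" and its "arguments", one argument or row to a line. drive_tool: Moves the arm, as the interface text tells. Its arguments: {"type":"object","properties":{"motion":{"type":"array","items":{"type":"array","items":{"type":"number"}}},"grip":{"type":"number"},"force":{"type":"number"}},"required":["motion"]}

```bash
mkdir -p pics; ls; python3 - <<'E'
from bench import r
import cv2
s=r.read_state(); print(s)
for n in ["scene","top","wrist"]:
    print(n,r.calibration(n))
    cv2.imwrite(f"pics/a_{n}.png",r.camera(n)[:,:,::-1])
E
```

```text
pics
{'time': 0.0, 'joint_positions': array([ 1.27341251,  0.33288667, -0.06471831,  1.46093622,  0.02158028,
        1.34993179, -0.08852923]), 'joint_vel': array([ 0.00059156,  0.00061892,  0.00108699, -0.0012341 , -0.00033182,
       -0.00152698, -0.00031908]), 'joint_torque': array([-3.81172176e-04, -6.23265409e+01,  2.45442870e-02, -3.89906073e+01,
       -6.13361411e-02,  3.97130591e-02,  1.34114107e-04]), 'ee_pos': array([ 0.16949738, -0.60119226,  0.24074717]), 'eef_rot': array([-0.7003566 , -0.09735853,  0.70052939, -0.09633544]), 'ft_force': array([-1.00055847,  0.05951229, -0.27437424]), 'torque': array([-0.00500222,  0.00497518,  0.00488003]), 'width': 0.08680949757088152}
scene {'fx': 361.3136760423564, 'fy': 361.3136760423564, 'cx': 252.1832355572833, 'cy': 191.33094781987776, 'xyz': array([1.05847457, 0.44760218, 0.73559356]), 'orientation': array([0.16594846, 0.36858087, 0.84151172, 0.35842333])}
top {'fx': 359.78731144421, 'fy': 359.78731144421, 'cx': 255.77764850734582, 'cy': 191.94900571898432, 'xyz': array([ 0.47889522, -0.04317284,  0.91188238]), 'orientation': array([-0.03348163,  0.027683  ,  0.71282384, -0.69999629])}
wrist {'fx': 287.385435615321, 'fy': 287.385435615321, 'cx': 252.33673885750983, 'cy': 197.4294832434179, 'xyz': array([ 0.23450606, -0.58276169,  0.38422789]), 'orientation': array([-0.09960883,  0.07636638, -0.59877096,  0.79102439])}
```

View pics/a_scene.png

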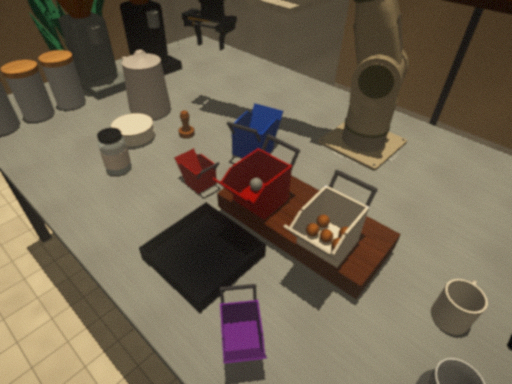

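View pics/a_top.png

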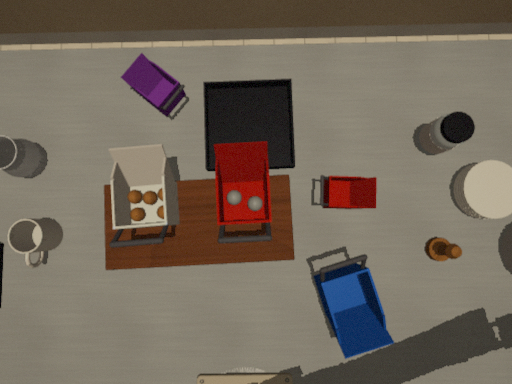

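View pics/a_wrist.png

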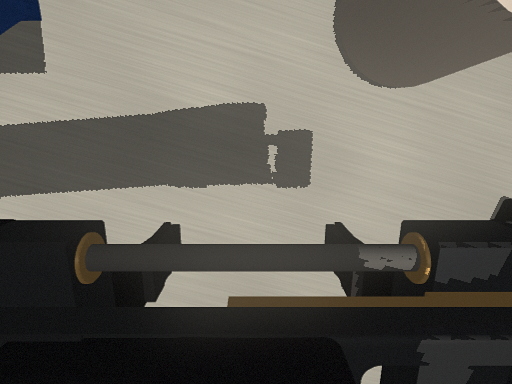

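```bash
python3 - <<'E'
import cv2
a=cv2.imread("pics/a_top.png");cv2.imwrite("pics/c_top.png",cv2.resize(a[130:255,195:310],None,fx=4.8,fy=4.8,interpolation=cv2.INTER_CUBIC))
a=cv2.imread("pics/a_scene.png");cv2.imwrite("pics/c_scene.png",cv2.resize(a[125:225,205:325],None,fx=6,fy=6,interpolation=cv2.INTER_CUBIC))
E
```

```text
(no output)
```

View pics/c_top.png

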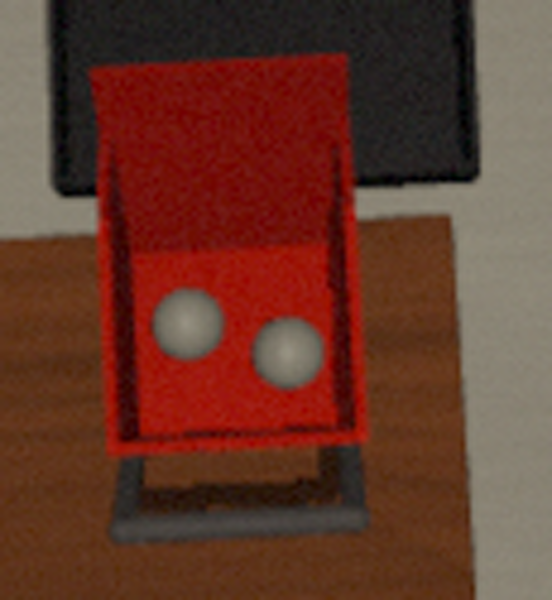

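View pics/c_scene.png

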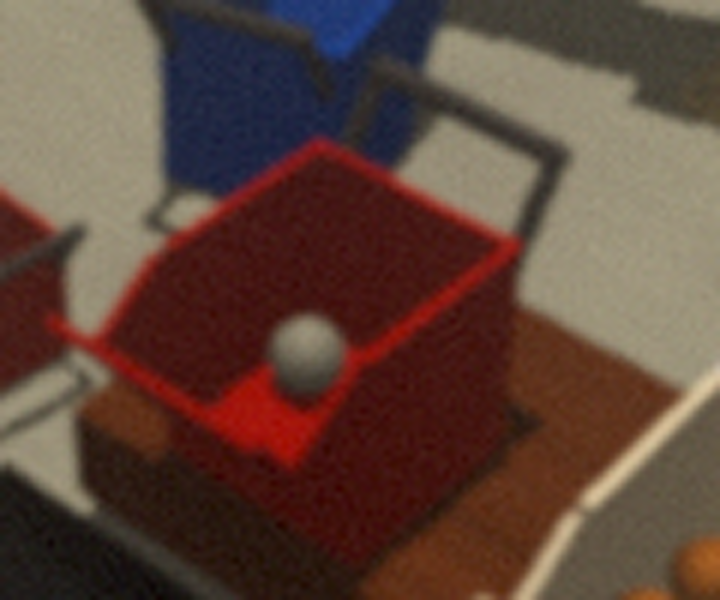

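```bash
cat > h.py <<'E'
import numpy as np
from scipy.spatial.transform import Rotation as R
def proj(c,P):
    P=np.atleast_2d(P);q=R.from_quat(c['orientation']).inv().apply(P-c['xyz'])
    return np.c_[c['cx']+c['fx']*q[:,0]/-q[:,2], c['cy']+c['fy']*q[:,1]/q[:,2]]
def ray(c,uv,z):
    d=R.from_quat(c['orientation']).apply([(uv[0]-c['cx'])/c['fx'],-(uv[1]-c['cy'])/c['fy'],-1]);return c['xyz']+d*(z-c['xyz'][2])/d[2]
E
python3 - <<'E'
from h import *
from bench import r
from scipy.optimize import least_squares
T=r.calibration("top");S=r.calibration("scene")
ft=lambda l:np.array(l)/4.8+[195,130]
fs=lambda l:np.array(l)/6+[205,125]
t=ft([(92,68),(348,55),(110,452),(368,440),(112,527),(368,518)])
for p,z in zip(t,[.185]*4+[.21]*2): print(ray(T,p,z).round(4))
L=np.array([(67,55,185),(67,-55,185),(-100,55,185),(-100,-55,185),(-130,50,210),(-130,-50,210)])/1000
s=fs([(50,320),(293,465),(320,143),(518,240),(378,65),(565,155)])
Ls=L[[1,0,3,2,5,4]]
def W(p,L): 
    c,s_=np.cos(p[2]),np.sin(p[2]);return np.c_[p[0]+c*L[:,0]-s_*L[:,1],p[1]+s_*L[:,0]+c*L[:,1],L[:,2]]
f1=lambda p:(proj(T,W(p,L))-t).ravel()
f2=lambda p:(proj(S,W(p,Ls))-s).ravel()
for f in(f1,f2,lambda p:np.r_[f1(p),f2(p)]):
    o=least_squares(f,[.5,0,0],loss='soft_l1');print(o.x.round(4),f(o.x).round(1)); print('handle',W(o.x,np.array([[-.13,0,.21]])))
st=r.read_state();print(R.from_quat(st['eef_rot']).as_matrix().round(4))
print('tray front/stand',ray(T,ft([(452,215)])[0],.07),ray(T,ft([(470,180)])[0],.04))
E
```

```text
[0.6421 0.0459 0.185 ]
[ 0.6455 -0.0637  0.185 ]
[0.4783 0.0396 0.185 ]
[ 0.4814 -0.0687  0.185 ]
[0.4481 0.0362 0.21  ]
[ 0.4499 -0.0671  0.21  ]
[ 0.5787 -0.0112  0.0317] [ 0.  -0.9  0.2 -0.9 -0.5  0.7  0.3  0.5  0.8  0.5 -1.  -0.2]
handle [[ 0.44872306 -0.01531032  0.21      ]]
[ 0.5776 -0.0023  0.0831] [ 0.9  2.2 -3.  -1.1 -0.1 -0.4  2.   0.2 -0.9  0.2  0.2 -0.2]
handle [[ 0.44805307 -0.01308062  0.21      ]]
[ 0.5781 -0.0097  0.0367] [-0.9 -0.4 -0.7 -0.7 -1.   1.1 -0.2  0.6  0.4  0.9 -1.4 -0.  -1.6 -0.2
 -7.4 -2.7 -0.3 -1.2  0.5  0.2 -0.8 -0.3 -0.8  0. ]
handle [[ 0.44817908 -0.01447704  0.21      ]]
[[-3.000e-04  2.714e-01 -9.625e-01]
 [ 1.000e-03 -9.625e-01 -2.714e-01]
 [-1.000e+00 -1.100e-03  0.000e+00]]
tray front/stand [ 0.59110306 -0.11630737  0.07      ] [ 0.61288862 -0.12853496  0.04      ]
```

Look-alikes (top view): large red tub (243,185) with two steel balls is the one wanted. The small red tub (350,192), white (140,195), blue (352,305) and purple (157,85) are not. The crop confirms the red one: two balls and a handle bar, measured at about (0.449, -0.015, 0.21), yaw ~0.033. The sizes fit (110 mm wide, 167 mm long).

Call:
{"name": "drive_tool", "arguments": {
  "motion": [
    [-1,-2.9,-2.5,-0.9],
    [-2,-5.7,-5,-1.8],
    [-3,-8.6,-7.6,-2.7],
    [-4,-11.5,-10.1,-3.6],
    [-5,-14.4,-12.6,-4.5],
    [-6,-17.2,-15.1,-5.4],
    [-7,-20.1,-17.6,-6.3],
    [-7,-23,-20.1,-7.2],
    [-7,-25.8,-22.7,-8.1],
    [-7,-28.7,-25.2,-8.9],
    [-7,-31.6,-27.7,-9.8],
    [-7,-34.4,-30.2,-10.7],
    [-7,-37.3,-32.7,-11.6],
    [-7,-40.2,-35.3,-12.5],
    [-7,-43.1,-37.8,-13.4],
    [-7,-45.9,-40.3,-14.3],
    [-7,-48.8,-42.8,-15.2],
    [-7,-48.8,-42.8,-15.2],
    [-7,-48.8,-42.8,-15.2],
    [-7,-48.8,-42.8,-15.2]
  ],
  "grip": 0
}}

```text
time: 1.82
ee_pos: [0.4489, -0.0161, 0.3113]
eef_rot: [0.492, 0.508, -0.493, 0.507]
ft_force: [0.3, -0.0, 0.6]
width: 0.0868
```

```bash
python3 - <<'E'
from h import *
from bench import r
import cv2
s=r.read_state();M=R.from_quat(s['eef_rot']).as_matrix();print(s['time'],s['ee_pos'],s['joint_positions'].round(2),s['width']);print(M.round(3))
c=r.calibration("wrist");cv2.imwrite("pics/b_wrist.png",r.camera("wrist")[:,:,::-1])
y=.033
print(proj(c,[[.4487,-.0153,.21]]))
print("delta tool", M.T@(np.array([.4487,-.0150,.21])-s['ee_pos'])*100)
E
```

```text
1.8167 [ 0.44892356 -0.01609359  0.31129835] [ 0.71 -0.07 -0.73  1.75 -0.05  1.44  0.02] 0.08684869277724395
[[-0.001  1.     0.03 ]
 [-0.     0.03  -1.   ]
 [-1.    -0.001  0.   ]]
[[252.44215716 202.1534976 ]]
delta tool [10.1298245  -0.01329208 -0.11181539]
```

View pics/b_wrist.png

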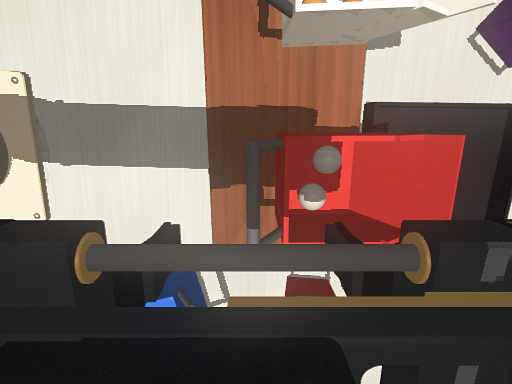

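The wrist picture shows the bar at column 253, rows 143–245. My prediction was (252, 202), so the bar is centred between the fingers. Next I descend and grip.

Call:
{"name": "drive_tool", "arguments": {
  "motion": [
    [2,0,0,0],
    [4,0,0,0],
    [6,0,0,0],
    [7.5,0,0,0],
    [9,0,0,0],
    [9.9,0,0,0],
    [9.9,0,0,0],
    [9.9,0,0,0],
    [9.9,0,0,0]
  ]
}}

```text
time: 2.62
ee_pos: [0.4495, -0.0161, 0.2134]
eef_rot: [0.493, 0.507, -0.492, 0.508]
ft_force: [-0.3, -0.6, 0.1]
width: 0.0871
```

Call:
{"name": "drive_tool", "arguments": {
  "motion": [
    [0,0,0,0],
    [0,0,0,0],
    [0,0,0,0],
    [0,0,0,0],
    [0,0,0,0],
    [0,0,0,0],
    [0,0,0,0],
    [0,0,0,0],
    [0,0,0,0],
    [0,0,0,0],
    [0,0,0,0],
    [0,0,0,0],
    [0,0,0,0],
    [0,0,0,0],
    [0,0,0,0]
  ],
  "grip": 255,
  "force": 45
}}

```text
time: 3.87
ee_pos: [0.4493, -0.0157, 0.2126]
eef_rot: [0.492, 0.507, -0.492, 0.508]
ft_force: [2.1, -0.4, -1.5]
width: 0.0109
```

```bash
python3 - <<'E'
from h import *
from bench import r
import cv2
s=r.read_state();M=R.from_quat(s['eef_rot']).as_matrix();print(s['time'],s['ee_pos'],s['ft_force'],s['width'])
cv2.imwrite("pics/g_scene.png",cv2.resize(r.camera("scene")[100:250,150:400,::-1],None,fx=3,fy=3))
for a in range(0,70,3):
    f=lambda a:191.05*np.array([np.cos(np.radians(132.88-a)),np.sin(np.radians(132.88-a))])
    d=(f(a)-f(0))/10; print(a,"x down %.2f y %.2f"%(-d[1],d[0]))
E
```

```text
3.8667 [ 0.44925787 -0.01572242  0.21255223] [ 2.07582134 -0.40761991 -1.507665  ] 0.010870318747380382
0 x down -0.00 y 0.00
3 x down -0.66 y 0.75
6 x down -1.28 y 1.53
9 x down -1.86 y 2.35
12 x down -2.40 y 3.19
15 x down -2.89 y 4.07
18 x down -3.33 y 4.96
21 x down -3.73 y 5.88
24 x down -4.08 y 6.82
27 x down -4.38 y 7.77
30 x down -4.62 y 8.74
33 x down -4.82 y 9.72
36 x down -4.97 y 10.71
39 x down -5.06 y 11.71
42 x down -5.10 y 12.71
45 x down -5.09 y 13.71
48 x down -5.03 y 14.71
51 x down -4.91 y 15.70
54 x down -4.75 y 16.68
57 x down -4.53 y 17.66
60 x down -4.26 y 18.62
63 x down -3.94 y 19.57
66 x down -3.57 y 20.50
69 x down -3.15 y 21.41
```

Gripped: opening 10.9 mm on a nominal 12 mm bar. Now I rock the first 30° along the arc.

Call:
{"name": "drive_tool", "arguments": {
  "motion": [
    [-0.33,0.37,0,0],
    [-0.66,0.75,0,0],
    [-0.97,1.14,0,0],
    [-1.28,1.53,0,0],
    [-1.57,1.94,0,0],
    [-1.86,2.35,0,0],
    [-2.13,2.77,0,0],
    [-2.4,3.19,0,0],
    [-2.65,3.63,0,0],
    [-2.89,4.07,0,0],
    [-3.12,4.52,0,0],
    [-3.33,4.96,0,0],
    [-3.53,5.42,0,0],
    [-3.73,5.88,0,0],
    [-3.91,6.35,0,0],
    [-4.08,6.82,0,0],
    [-4.23,7.3,0,0],
    [-4.38,7.77,0,0],
    [-4.51,8.25,0,0],
    [-4.62,8.74,0,0]
  ]
}}

```text
time: 5.58
ee_pos: [0.5373, -0.013, 0.2604]
eef_rot: [0.493, 0.507, -0.492, 0.508]
ft_force: [-5.6, 0.9, 1.6]
width: 0.0109
```

```bash
python3 - <<'E'
from h import *
from bench import r
import cv2
s=r.read_state();print(s['time'],s['ee_pos'],s['ft_force'],s['width'])
cv2.imwrite("pics/h_scene.png",cv2.resize(r.camera("scene")[80:280,150:400,::-1],None,fx=3,fy=3))
E
```

```text
5.5833 [ 0.53729478 -0.01297268  0.26042664] [-5.57979401  0.91045545  1.56348869] 0.01087406614234272
```

View pics/h_scene.png

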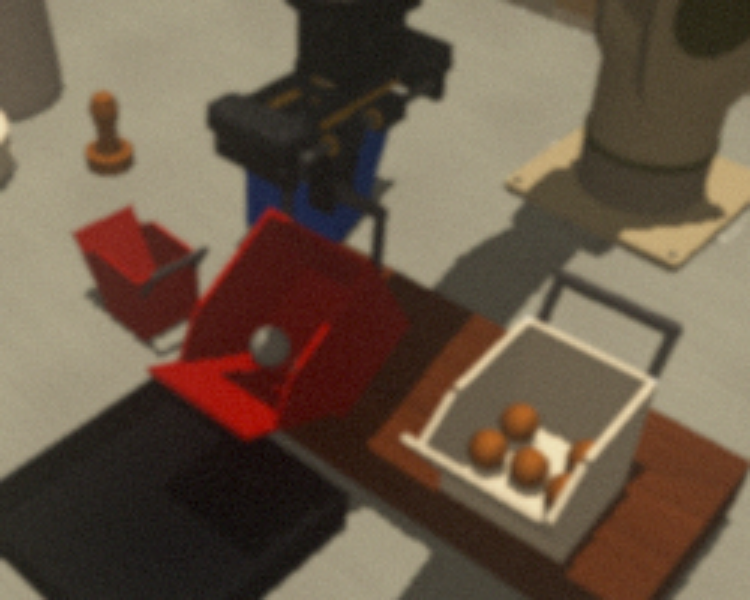

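The tub (crop ~(290,330)) leans about 30° on its edge with the ball at (270,345). There is no sliding and forces are low, so I continue.

Call:
{"name": "drive_tool", "arguments": {
  "motion": [
    [-0.1,0.49,0,0],
    [-0.2,0.98,0,0],
    [-0.28,1.48,0,0],
    [-0.35,1.97,0,0],
    [-0.4,2.47,0,0],
    [-0.44,2.97,0,0],
    [-0.46,3.47,0,0],
    [-0.48,3.97,0,0],
    [-0.48,4.47,0,0],
    [-0.47,4.97,0,0],
    [-0.44,5.47,0,0],
    [-0.41,5.97,0,0],
    [-0.35,6.46,0,0],
    [-0.29,6.96,0,0],
    [-0.21,7.45,0,0],
    [-0.13,7.94,0,0],
    [-0.02,8.43,0,0],
    [0.09,8.92,0,0],
    [0.22,9.4,0,0],
    [0.36,9.88,0,0]
  ]
}}

```text
time: 7.3
ee_pos: [0.6357, -0.0101, 0.2548]
eef_rot: [0.492, 0.508, -0.492, 0.508]
ft_force: [-2.1, 1.0, 1.3]
width: 0.0104
```

Call:
{"name": "drive_tool", "arguments": {
  "motion": [
    [0.1,0.32,0,0],
    [0.21,0.64,0,0],
    [0.32,0.95,0,0],
    [0.44,1.26,0,0],
    [0.57,1.57,0,0],
    [0.69,1.88,0,0],
    [0.69,1.88,0,0],
    [0.69,1.88,0,0],
    [0.69,1.88,0,0],
    [0.69,1.88,0,0],
    [0.69,1.88,0,0],
    [0.69,1.88,0,0]
  ]
}}

```text
time: 8.3
ee_pos: [0.6538, -0.0096, 0.2481]
eef_rot: [0.492, 0.508, -0.493, 0.507]
ft_force: [-1.7, -0.3, -2.0]
width: 0.0101
```

```bash
python3 - <<'E'
from h import *
from bench import r
import cv2
s=r.read_state();print(s['time'],s['ee_pos'],s['ft_force'],s['width'])
cv2.imwrite("pics/i_scene.png",cv2.resize(r.camera("scene")[110:310,120:370,::-1],None,fx=3,fy=3))
E
```

```text
8.3 [ 0.65377857 -0.00956988  0.24808894] [-1.72458344 -0.29479957 -1.99958631] 0.010057935183785774
```

View pics/i_scene.png

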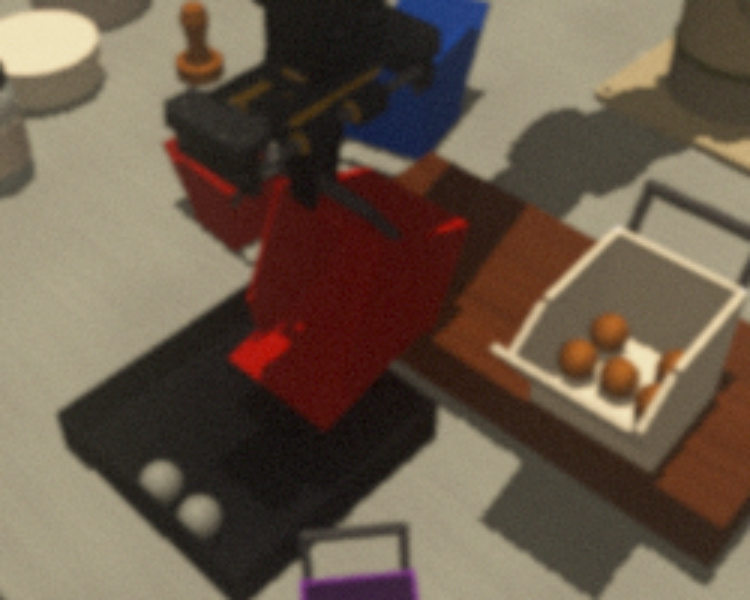

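Both balls lie in the tray at crop (160,480) and (200,515). Now I rock the tub back along the same arc.

Call:
{"name": "drive_tool", "arguments": {
  "motion": [
    [-0.12,-0.31,0,0],
    [-0.25,-0.62,0,0],
    [-0.37,-0.93,0,0],
    [-0.53,-1.4,0,0],
    [-0.69,-1.88,0,0],
    [-0.83,-2.36,0,0],
    [-0.96,-2.84,0,0],
    [-1.07,-3.33,0,0],
    [-1.18,-3.82,0,0],
    [-1.26,-4.31,0,0],
    [-1.34,-4.8,0,0],
    [-1.4,-5.3,0,0],
    [-1.46,-5.79,0,0],
    [-1.49,-6.29,0,0],
    [-1.52,-6.79,0,0],
    [-1.53,-7.29,0,0],
    [-1.53,-7.79,0,0],
    [-1.51,-8.29,0,0],
    [-1.49,-8.79,0,0],
    [-1.4,-9.79,0,0]
  ]
}}

```text
time: 10.02
ee_pos: [0.5559, -0.0125, 0.262]
eef_rot: [0.492, 0.508, -0.492, 0.507]
ft_force: [-0.5, -1.0, 1.4]
width: 0.0106
```

```bash
python3 - <<'E'
from h import *
from bench import r
import cv2
s=r.read_state();print(s['time'],s['ee_pos'],s['ft_force'],s['width'])
cv2.imwrite("pics/j_scene.png",cv2.resize(r.camera("scene")[110:310,120:370,::-1],None,fx=3,fy=3))
E
```

```text
10.0167 [ 0.55592688 -0.01247842  0.26202496] [-0.45326169 -0.97192569  1.40680552] 0.01057129377332228
```

View pics/j_scene.png

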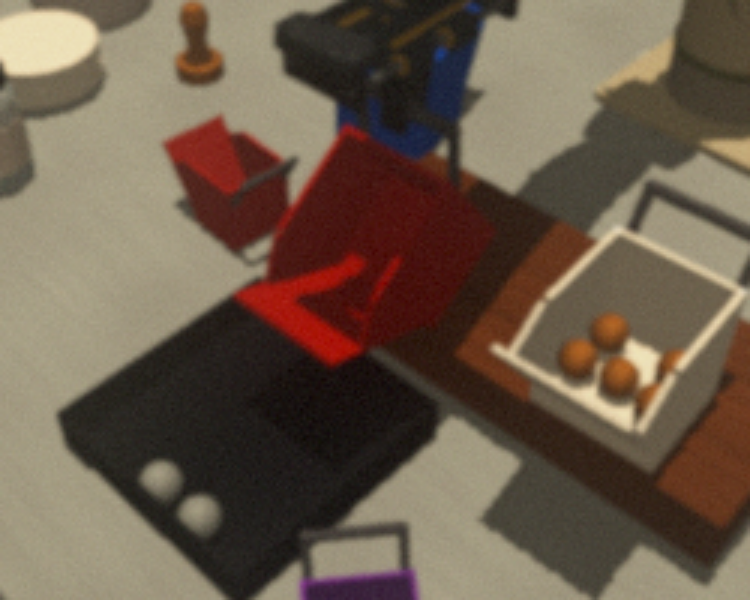

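The tub is at about 36°, and the balls have stayed put at (160,480) and (200,515).

Call:
{"name": "drive_tool", "arguments": {
  "motion": [
    [0.15,-0.99,0,0],
    [0.35,-1.97,0,0],
    [0.59,-2.94,0,0],
    [0.89,-3.89,0,0],
    [1.24,-4.83,0,0],
    [1.43,-5.29,0,0],
    [1.64,-5.75,0,0],
    [1.85,-6.2,0,0],
    [2.08,-6.64,0,0],
    [2.32,-7.08,0,0],
    [2.57,-7.52,0,0],
    [2.84,-7.94,0,0],
    [3.11,-8.36,0,0],
    [3.4,-8.77,0,0],
    [3.69,-9.18,0,0],
    [3.9,-9.45,0,0],
    [4.1,-9.7,0,0],
    [4.31,-9.96,0,0],
    [4.52,-10.2,0,0],
    [4.65,-10.35,0,0]
  ]
}}

```text
time: 11.73
ee_pos: [0.4523, -0.0155, 0.2155]
eef_rot: [0.492, 0.508, -0.492, 0.507]
ft_force: [-1.2, 1.1, -0.6]
width: 0.0107
```

Call:
{"name": "drive_tool", "arguments": {
  "motion": [
    [0.1,-0.1,0,0],
    [0.2,-0.22,0,0],
    [0.27,-0.31,0,0],
    [0.32,-0.36,0,0],
    [0.32,-0.36,0,0],
    [0.32,-0.36,0,0],
    [0.32,-0.36,0,0]
  ]
}}

```text
time: 12.32
ee_pos: [0.4492, -0.0156, 0.2126]
eef_rot: [0.492, 0.508, -0.492, 0.508]
ft_force: [-1.5, 3.4, -0.8]
width: 0.0108
```

```bash
python3 - <<'E'
from h import *
from bench import r
import cv2
s=r.read_state();print(s['time'],s['ee_pos'],s['ft_force'],s['torque'],s['width'])
cv2.imwrite("pics/k_scene.png",cv2.resize(r.camera("scene")[110:310,120:370,::-1],None,fx=3,fy=3))
E
```

```text
12.3167 [ 0.4492167  -0.01555714  0.2125703 ] [-1.46623492  3.40782039 -0.76083609] [ 0.60902037 -0.12576807  0.04558781] 0.010790956461832512
```

View pics/k_scene.png

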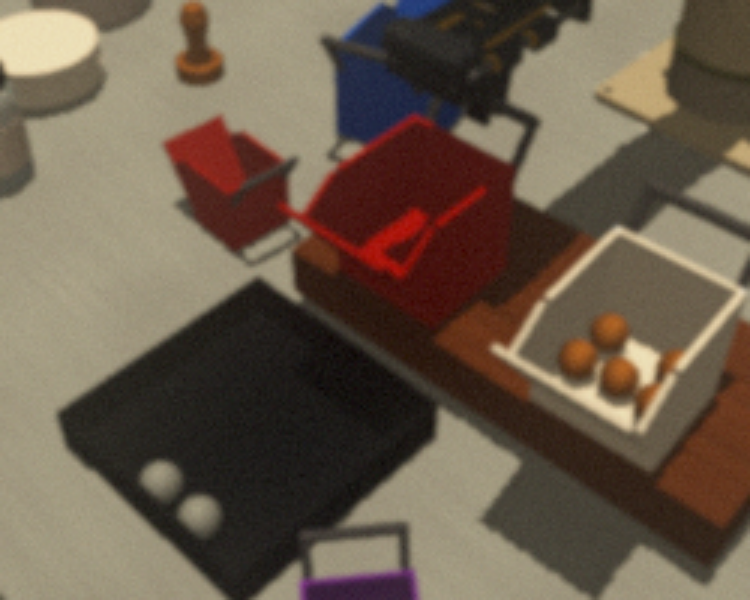

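The tub stands level again with the arm at its gripping pose and little load on it. Now I let go and rise.

Call:
{"name": "drive_tool", "arguments": {
  "motion": [
    [0,0,0,0],
    [0,0,0,0],
    [0,0,0,0],
    [0,0,0,0],
    [0,0,0,0],
    [0,0,0,0],
    [0,0,0,0],
    [0,0,0,0],
    [0,0,0,0],
    [0,0,0,0],
    [0,0,0,0],
    [0,0,0,0],
    [0,0,0,0],
    [0,0,0,0]
  ],
  "grip": 0
}}

```text
time: 13.53
ee_pos: [0.4491, -0.0157, 0.2125]
eef_rot: [0.492, 0.508, -0.492, 0.508]
ft_force: [0.4, 0.4, 0.3]
width: 0.0864
```

Call:
{"name": "drive_tool", "arguments": {
  "motion": [
    [-0.5,0,0,0],
    [-1.5,0,0,0],
    [-3,0,0,0],
    [-5,0,0,0],
    [-7,0,0,0],
    [-9,0,0,0],
    [-11,0,0,0],
    [-12,0,0,0],
    [-12,0,0,0],
    [-12,0,0,0],
    [-12,0,0,0],
    [-12,0,0,0]
  ]
}}

```text
time: 14.53
ee_pos: [0.4487, -0.0158, 0.3314]
eef_rot: [0.492, 0.508, -0.493, 0.507]
ft_force: [0.0, -0.3, 0.3]
width: 0.0869
```

```bash
python3 - <<'E'
from h import *
from bench import r
import cv2
s=r.read_state();print(s['time'],s['ee_pos'],s['ft_force'],s['width'])
a=r.camera("scene")[:,:,::-1];cv2.imwrite("pics/l_scene.png",a)
o=cv2.imread("pics/a_scene.png")
f=lambda i:cv2.resize(i[125:225,205:325],None,fx=3.3,fy=3.3,interpolation=cv2.INTER_CUBIC)
top=np.hstack([f(o),f(a)]);b=cv2.resize(a[180:310,120:290],None,fx=2,fy=2)
out=np.zeros((600,800,3),np.uint8);out[:330,:792]=top;out[335:595,:340]=b
t=r.camera("top")[:,:,::-1];cv2.imwrite("pics/l_top.png",t);b=cv2.resize(t[70:180,180:310],None,fx=2.3,fy=2.3);out[335:335+b.shape[0],350:350+b.shape[1]]=b
cv2.imwrite("pics/l.png",out)
E
```

```text
14.5333 [ 0.44867819 -0.01575389  0.33142483] [ 0.01240784 -0.33305377  0.26628222] 0.0868759644658411
```

View pics/l.png

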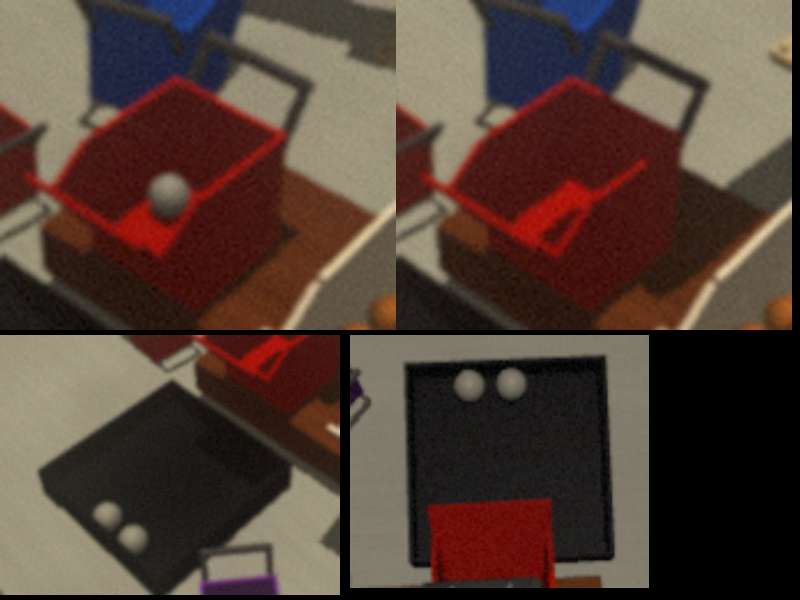

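The tub sits where it was: its corners in the before and after crops match to about a pixel. Both balls are on the tray floor at its far wall, and the gripper is clear.

```bash
python3 -c "
from bench import r
print(r.close_job())"
```

```text
the job is handed in; nothing more can be done
None
```

I rocked the large red tub forward about 66° by its bar handle, and both balls rolled into the black tray. I then rocked it back onto the stand, let go, rose 12 cm clear and handed the job in at about 15 s; no verdict is reported.

- **Balls:** the last pictures show both balls on the tray floor by its far wall.
- **Tub:** it stands upright, with its corners matching the starting picture to about a pixel.
- **Gripper:** it is open (87 mm) and touching nothing, with the force reading near zero. Force readings between moves stayed below about 6 N.

One check disagreed. While locating the tub, one front lip corner in the scene view was off by up to 7 pixels in the combined fit; I took it as misread. I used the top-view fit instead, and the wrist view of the bar confirmed it before I gripped.

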